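Press a wooden daffodil onto the brooch press

TASK

The glue pot has been left on the bed of the round brooch press: stand it upright, wholly on the cork coaster, without tipping it over. Then fit the yellow daffodil over the little pin of the press so that it drops flat onto the sprung bed, and press it down until the bed is all the way down. Finish while the gripper is still holding the flower pressed down there, and leave the other things on the table where they are.

Things in the scene. Friction and masses are not known exactly. Their poses are not given: they have to be found in the camera images.
- glue_pot: closed white glue pot with a blue lid, 38 mm diameter, 52 mm tall, 80 g. Origin at the centre of its underside, z up. It starts standing on the press bed, 27 to 42 mm from the pin's axis, in any direction
- coaster: flat round cork coaster, 95 mm diameter, 4 mm thick, fixed to the table. Origin at the centre of its underside, on the table
- daffodil: yellow six-petal wooden flower, 112 mm across, 12 mm thick, about 90 g, lying flat; at its centre an upright orange cylinder (the trumpet, 28 mm diameter, 12 to 48 mm above the underside) to grip. Origin at the centre of the underside, z up. There a 12 mm bore opens downward (1.5 mm chamfer, 12 mm deep, closed above), not seen from above
- press: round brooch press, fixed to the table: grey base 150 mm diameter, 28 mm high, and above it the dark sprung bed, 130 mm diameter, 14 mm thick, its top 52 mm above the table when up. Origin at the centre of the underside of the base
- pin_base (a point): foot of the upright brass pin, at the centre of the top face of the press bed. The pin is 10 mm in diameter and stands 9 mm above the bed, its top 2 mm narrowing to 7 mm. Pin and point ride down with the bed. z axis up
- press_bed (a joint): how far the sprung bed is pressed down, m: 0 is up, 0.008 is the stop. It starts to move under about 3 N and reaches the stop at about 8.5 N; it springs back up when let go
- tape: bystander: blue reel of tape lying flat, 64 mm diameter, 19 mm high; origin at the centre of its underside
- brush: bystander: paint brush lying on the table, 170 mm long
- leaf: bystander: green wooden leaf, 84 mm long, 8 mm thick; origin at the centre of its underside
- bead_tin: bystander: metal tin, 68 mm diameter, 75 mm tall; origin at the centre of its underside
- mug: bystander: blue mug, 80 mm diameter, 92 mm tall; origin at the centre of its underside
- last: bystander: small white ceramic bud form, 42 mm diameter, 45 mm tall; origin at the centre of its underside
Mind the look-alikes: they are no part of the job. What is meant by the coaster is not red, and is the smaller of those in its own colour.

How it is judged (in metres and radians):
On the way, in this order (a step that is already met when the one before it is completed fails the run):
1. the glue pot stands upright on the coaster, let go (horizontal distance between glue_pot and coaster below 0.0285 m and height (world z) of glue_pot between 0.001 and 0.008 m and angle between glue_pot's own z axis and vertical below 0.1 rad and linear speed of glue_pot below 0.02 m/s and contact force between the fingers and glue_pot below 0.1 N), for 0.2 s.
2. the daffodil has dropped over the pin and lies flat on the bed (horizontal distance between daffodil and pin_base below 0.0025 m and z of daffodil in the frame of pin_base between -0.003 and 0.002 m and angle between the z axis of daffodil and the z axis of pin_base, either way round below 0.05 rad), for 0.05 s.
At the end, for the whole second after the job is handed in: The gripper still holds the daffodil, which lies over the pin (centred within 2.5 mm, underside within 2 mm of the bed, flat within 0.05 rad) with the bed pressed down at least 6.5 of its 8 mm; the glue pot stands released, upright and at rest wholly on the coaster (centres within 28.5 mm) (all of step 1 and all of step 2 and value of joint press_bed above 0.0065 m and contact force between the fingers and daffodil above 1 N); the arm keeps its last pose, push and grip.
It fails at once if the glue pot is tipped over (angle between glue_pot's own z axis and vertical above 0.7 rad).
It fails at once if another thing on the table is pushed away (more than 30 mm) (distance of any of tape, brush, leaf, bead_tin, mug, last from where it was at the start of the episode above 0.03 m).
It also fails if it takes over 58 s, if anything falls off the work surface, if the arm or the gripper's body presses on something with over 40 N, if the wrist force passes 120 N, or if a joint passes its speed limit or range.

ROBOT

A 6-joint arm with a two-finger parallel gripper is mounted at the origin on the work surface. World frame = base frame: x ahead of the robot, y to its left, z up, the work surface at z = 0. Lengths are in mm, angles in degrees, forces in N, time in s.
With the tool pointing down it reaches from about 250 to 850 mm from the base axis. Payload 12.5 kg.
Tool frame: the origin (TCP) lies between the finger pads; the fingertips stand 25 mm ahead of it and the grasp point (between the pads) lies 6 mm ahead of it; z points along the fingers, y is the line along which they close (so a half turn about z gives the same grasp; the last joint's range is limited). The gripper opens to 93 mm and grips with 3 to 60 N. Pads are 15 mm wide; open, the fingers measure 128 mm over their backs; the gripper's body (75 mm by 188 mm) begins 65 mm behind the grasp point.
Start: joints at [71.471, 20.094, 94.641, -0, 65.266, -4.847], TCP at [130.064, 534.386, 243.633] pointing down, gripper open.
Joint ranges: [-157.81, 157.81], [-45, 120.19], [0.68, 151.7], [-89.99, 269.99], [4.06, 180], [-164.3, 164.3]. Speed limits (degrees/s): [127.2, 127.2, 159.86, 180, 180, 180].

INTERFACE

Orientations are given as [roll, pitch, yaw] about the fixed x, y, z axes, in that order (R = Rz(yaw) Ry(pitch) Rx(roll)).
In Python, from station import r gives the robot as it stands. The module is installed in compiled form; this text tells all that it offers.
- The arm moves only by the shell command python3 -m creep 'ROWS' [OPENING] [FORCE]. ROWS is text: rows parted by semicolons, each of 4 numbers parted by spaces: the shift along the tool's x, y, z in cm, then the turn about the tool's z in rad. In form: tx ty tz yaw; .... A call has 1 to 20 rows; each row is the pose to reach, as a shift and turn from the pose commanded when the call began, along the tool's axes at that moment; what a row does not reach only later rows make up. A row lasts 1/12 s, in which the tool goes at most 41.7 mm and 7.16 degrees, less where a joint would pass 70% of its speed; a pose out of reach is approached as far as the arm can. A call with a gripper value outside its range is refused whole. OPENING is the finger opening in cm, from 0 to 9.3, set as the call begins (- or left out, the last holds). The fingers move at their own pace and stop on an object; FORCE is the grip in N (left out, the last holds). Time passes only in rows, so rows that repeat a pose let the fingers close. It gives the time, the measured TCP pose, the force, the opening and the grip force at its end, in the units of the state.
- r.state(): the state, without advancing time (a new reading comes with each control period).
- r.read_camera(name): name is "scene" or "side" or "wrist"; returns (picture, depth): 384x512x3 uint8, red, green, blue; 384x512 float32, mm along the optical axis (not along the pixel's ray), 0 where there is no reading.
- r.get_calibration(name): a dict with "fx", "fy", "cx", "cy" (pixels), "T" (4x4, takes a point from camera to world coordinates). Camera axes: x right, y down, z forward; pixel columns grow to the right and rows downward; lengths in mm; the calibration is good to about 2 mm. A picture is of the moment at which its call begins: read the wrist's pose just before it. get_calibration takes no time and is no camera call; for the wrist camera it gives the pose at the moment of the call.
- r.close_job(): hands the job in; it is judged then, once.
The state is a dict: "time_s": time; "joint_positions": joint angles; "dq": joint speeds; "joint_efforts": joint torques, N m; "position": TCP position; "ee_rot": TCP orientation; "ft_force": force on the tool from outside, world axes, zero at the start; "ft_torque": the same for the moment, N m; "finger_gap": finger opening in mm; "finger_force": force on a finger pad.
Only numpy, scipy, OpenCV 4.12 (cv2) and the standard library are available. Lean on these libraries where they do the work, as an engineer would, in place of code of your own. Each camera call takes 0.05 s, during which the arm holds its last target. There are 200 camera calls.

## Working session

There is one attempt and no reset: what is moved stays moved. The work goes in short steps, Python scripts to look and compute and a shell command to move; the robot and the scene stay as the last step left them, time stands still between calls to the robot, and variables do not carry over. Pictures are saved under pics/ and viewed, at most 10 in all, crops included, and the job is handed in when it is done.

```bash
mkdir -p pics
cat > h.py <<'E'
from station import r
import numpy as np, cv2
def grab(n):
    K=r.get_calibration(n); p,d=r.read_camera(n)
    np.savez(f'{n}.npz',p=p,d=d,T=K['T'],k=[K['fx'],K['fy'],K['cx'],K['cy']]); return p,d
def load(n):
    z=np.load(f'{n}.npz'); d=z['d']; fx,fy,cx,cy=z['k']
    v,u=np.mgrid[:d.shape[0],:d.shape[1]]
    P=np.stack([(u-cx)/fx*d,(v-cy)/fy*d,d,np.ones_like(d)],-1)@np.array(z['T']).T
    P=P[...,:3]; P[d==0]=np.nan
    return z['p'],P
E
python3 - <<'E'
from h import *
a=[grab(n)[0] for n in('scene','side')]
im=np.vstack([np.hstack(a)])
cv2.imwrite('pics/a.png',cv2.cvtColor(cv2.resize(a[0],(800,600)),cv2.COLOR_RGB2BGR))
cv2.imwrite('pics/b.png',cv2.cvtColor(a[1],cv2.COLOR_RGB2BGR))
print(r.state())
E
```

```text
{'time_s': 0.1, 'joint_positions': array([ 7.14713274e+01,  2.01215657e+01,  9.46719281e+01,  4.27213140e-04,
        6.52644145e+01, -4.84777128e+00]), 'dq': array([ 0.04234953, -0.1003292 , -0.13832492, -0.05927299, -0.08548047,
        0.05331432]), 'joint_efforts': array([ 8.76741396e-04, -4.98025310e+01, -2.85702056e+01,  7.00572180e-02,
        2.38631072e-02, -9.38138032e-05]), 'position': array([129.97565832, 534.14463407, 243.16121954]), 'ee_rot': array([-1.79942332e+02, -5.28020564e-03,  1.66318917e+02]), 'ft_force': array([0.32823981, 0.01780531, 0.12672955]), 'ft_torque': array([-0.04005492,  0.02049398,  0.02687341]), 'finger_force': 0.0, 'finger_gap': 92.9681750776168}
```

View pics/a.png

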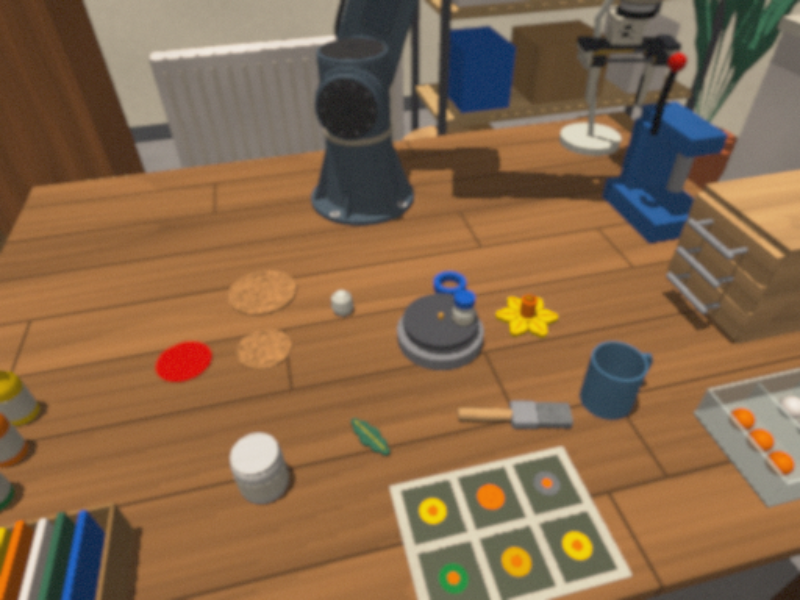

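View pics/b.png

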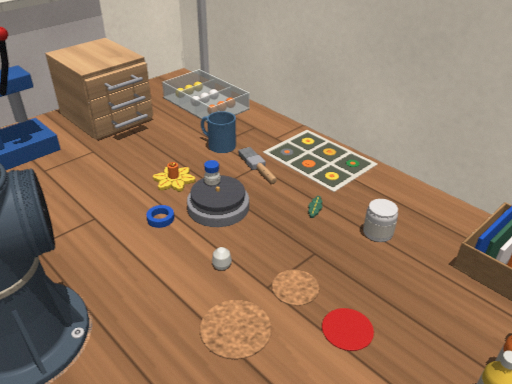

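The scene view (800x600) shows these:
- Discs that could be the coaster: large cork at (262,290), small cork at (264,348) and red at (184,360).
- Pot-like things: the white pot with a blue lid on the press at (464,308), the white bud form at (342,302) and the tin at (259,467).
- Flower: the only real one is at (527,316); the rest are printed on the card.
- Press centre: (440,330).

I choose the small cork coaster, the pot with the blue lid and the flower at (527,316). Next I measure them and check in one crop.

Run:
```python
from h import *
def fitc(q):
    A=np.c_[q,np.ones(len(q))]; s=np.linalg.lstsq(A,(q**2).sum(1),rcond=None)[0]; c=s[:2]/2; return c.round(1),np.sqrt(s[2]+c@c).round(1)
for n in('scene','side'):
    p,P=load(n); h=cv2.cvtColor(p,cv2.COLOR_RGB2HSV); Z=P[...,2]
    def at(u,v): return P[int(v),int(u)].round(1)
    print(n)
    seeds={'scene':dict(big=(262,290),small=(264,348),red=(184,360),last=(342,298),lid=(465,298),bed=(430,320),trumpet=(529,301),tape=(450,275),leaf=(370,437),mug=(612,355)),
     'side':dict(big=(236,328),small=(296,287),red=(348,328),last=(221,254),lid=(212,166),bed=(225,195),trumpet=(173,166),tape=(160,209),leaf=(315,206),mug=(220,117))}[n]
    s=1.5625 if n=='scene' else 1
    for k,(u,v) in seeds.items(): print(k,at(u/s,v/s))
    x,y=P[...,0],P[...,1]
    b=at(*[t/s for t in seeds['bed']])
    near=lambda c,R:np.hypot(x-c[0],y-c[1])<R
    m=near(b,140)&(abs(Z-52)<4); 
    # bed rim: outline points
    def rim(m):
        c,_=cv2.findContours(m.astype(np.uint8),0,1); c=max(c,key=cv2.contourArea)[:,0]
        q=P[c[:,1],c[:,0],:2]; C,R=cv2.minEnclosingCircle(q.astype(np.float32)); return np.round(C,1),round(R,1),fitc(q)
    print('bed',rim(m), np.nanmedian(Z[m]))
    t=at(*[t/s for t in seeds['trumpet']])
    print('tableZ',np.nanmedian(Z[near(at(*[q/s for q in seeds['small']]),100)&(h[...,1]>0)]))
    yel=near(t,90)&(h[...,0]>22)&(h[...,0]<34)&(h[...,1]>170)&(h[...,2]>90)&(Z<20); print('petals',rim(yel),np.nanmedian(Z[yel]))
    tr=near(t,30)&(Z>44); print('trtop',rim(tr),np.nanmax(Z[tr]))
    l=at(*[q/s for q in seeds['lid']]); li=near(l,40)&(Z>98);print('lidtop',rim(li),np.nanmedian(Z[li]))
    g=at(*[q/s for q in seeds['small']]); co=near(g,65)&(Z>1.8)&(Z<8)
    print('coaster',rim(co),np.nanmedian(Z[co]))
p,_=load('scene'); q,_=load('side')
a=cv2.resize(p[170:260,90:370],(784,252),interpolation=3)[...]; b=cv2.resize(q[150:350,150:390],(380,316),interpolation=3)
b=np.pad(b,((0,0),(0,404),(0,0)))
cv2.imwrite('pics/c.png',cv2.cvtColor(np.vstack([a,b]),cv2.COLOR_RGB2BGR))
```

```text
scene
big [ 296.4 -257.3    4.9]
small [ 454.1 -263.8    3.7]
red [ 450.1 -397.7    4.4]
last [ 398.6 -114.    38.8]
lid [525.8  74.1 104. ]
bed [508.7  22.   52.1]
trumpet [500.9 205.1  46.3]
tape [358.7 107.4  12.5]
leaf [ 682.1 -120.9    5.7]
mug [669.2 266.8  63.3]
bed (array([509.3,  40.2]), 66.6, (array([509.6,  34.9]), np.float64(59.1))) 51.104127739787714
tableZ -0.4546427409311491
petals (array([501.2, 206.5]), 54.5, (array([501.4, 206.3]), np.float64(41.2))) 10.346986586400817
trtop (array([496.9, 207.3]), 14.7, (array([498.4, 207.3]), np.float64(12.4))) 50.53237686305704
lidtop (array([520.4,  75.3]), 19.2, (array([521.6,  75.1]), np.float64(16.7))) 102.7231053437938
coaster (array([ 454.4, -265.1]), 49.3, (array([ 455. , -263.5]), np.float64(45.3))) 3.2090804714459296
side
big [ 296.2 -260.6    4.7]
small [ 451.6 -267.1    3.6]
red [ 446.5 -400.8    4.9]
last [ 379.4 -122.4   39.9]
lid [514.9  66.1 103.1]
bed [508.   13.5  50.6]
trumpet [491.5 196.2  50.4]
tape [389.8 113.6  14.1]
leaf [ 673.2 -125.5    9.8]
mug [723.2 283.8  72.7]
bed (array([507. ,  37.3]), 67.0, (array([504.9,  33.5]), np.float64(59.9))) 52.00291155563093
tableZ 0.630418206219133
petals (array([468.4, 196. ]), 27.5, (array([469.9, 199.2]), np.float64(16.5))) 11.145111871377878
trtop (array([496.1, 204.4]), 14.8, (array([496.5, 204.5]), np.float64(12.6))) 50.97287841224579
lidtop (array([519.1,  74. ]), 19.2, (array([519.1,  73. ]), np.float64(16.8))) 103.78615002752122
coaster (array([ 453.3, -267.6]), 55.5, (array([ 452.9, -266.2]), np.float64(47.4))) 3.9328557792213132
```

View pics/c.png

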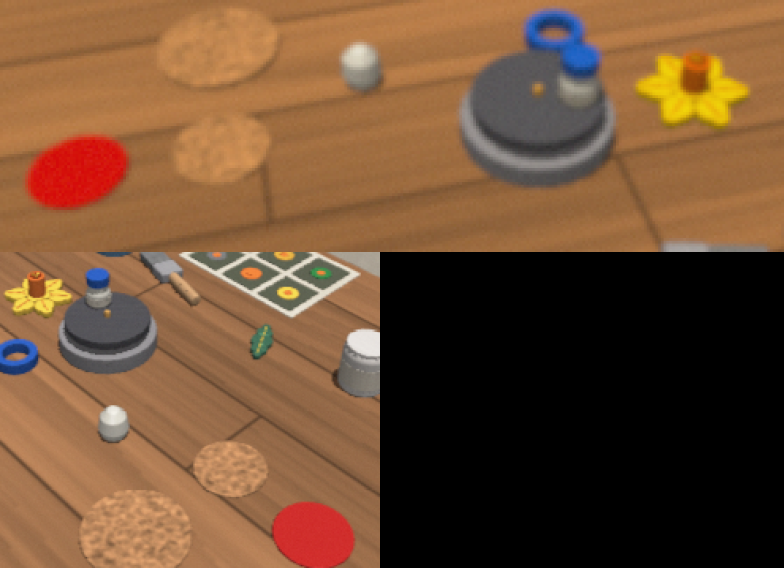

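The crop confirms the small cork disc (r≈47 mm, at about (454,-266)) as the coaster and the blue-lidded pot standing on the press. I'll move above the press for a wrist view.

```bash
python3 -m creep '-47.2 -37.3 -2.7 0;-47.2 -37.3 -2.7 0;-47.2 -37.3 -2.7 0;-47.2 -37.3 -2.7 0;-47.2 -37.3 -2.7 0;-47.2 -37.3 -2.7 0;-47.2 -37.3 -2.7 0;-47.2 -37.3 -2.7 0;-47.2 -37.3 -2.7 0;-47.2 -37.3 -2.7 0;-47.2 -37.3 -2.7 0;-47.2 -37.3 -2.7 0;-47.2 -37.3 -2.7 0;-47.2 -37.3 -2.7 0;-47.2 -37.3 -2.7 0;-47.2 -37.3 -2.7 0;-47.2 -37.3 -2.7 0;-47.2 -37.3 -2.7 0;-47.2 -37.3 -2.7 0;-47.2 -37.3 -2.7 0' 9.3 10
python3 - <<'E'
from h import *
p,d=grab('wrist'); cv2.imwrite('pics/d.png',cv2.cvtColor(p,cv2.COLOR_RGB2BGR)); print(r.get_calibration('wrist'))
E
```

```text
time_s: 1.77
position: [500.0, 61.2, 270.7]
ee_rot: [180.0, -0.0, 166.4]
ft_force: [0.2, -0.6, 0.5]
finger_gap: 92.7
finger_force: 0.0
{'fx': 339.8825017589465, 'fy': 339.8825017589465, 'cx': 249.2189172499066, 'cy': 192.12738011645337, 'T': array([[ 2.35463422e-01,  9.35966600e-01,  2.61769937e-01,
         4.28752254e+02],
       [ 9.71883211e-01, -2.26763395e-01, -6.34143974e-02,
         7.88262397e+01],
       [ 6.08175375e-06,  2.69341578e-01, -9.63044710e-01,
         4.12383253e+02],
       [ 0.00000000e+00,  0.00000000e+00,  0.00000000e+00,
         1.00000000e+00]])}
```

View pics/d.png

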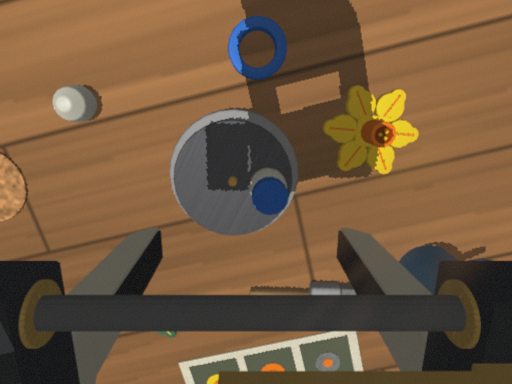

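The wrist view shows the lid centre at (270,196), pin (233,182), bed (235,172) and trumpet (379,133).

```bash
cat >> h.py <<'E'
def ray(n,u,v,z):
    q=np.load(f'{n}.npz'); fx,fy,cx,cy=q['k']; T=q['T']
    w=T[:3,:3]@[(u-cx)/fx,(v-cy)/fy,1]; return (T[:3,3]+w*(z-T[2,3])/w[2])[:2].round(1)
def blob(n,lo,hi,box,z):
    p,P=load(n); h=cv2.cvtColor(p,cv2.COLOR_RGB2HSV); m=cv2.inRange(h,lo,hi); u0,v0,u1,v1=box
    M=np.zeros_like(m); M[v0:v1,u0:u1]=m[v0:v1,u0:u1]
    c=max(cv2.findContours(M,0,1)[0],key=cv2.contourArea); (u,v),R=cv2.minEnclosingCircle(c)
    return (round(u,1),round(v,1),round(R,1)),ray(n,u,v,z)
E
python3 - <<'E'
from h import *
p,P=load('wrist'); Z=P[...,2]
print('lid',blob('wrist',(100,150,60),(130,255,255),(240,160,300,225),104), ray('wrist',270,196,104))
print('pin',blob('wrist',(8,60,60),(30,255,255),(222,172,244,192),60), ray('wrist',233,182,60))
print('trumpet',ray('wrist',379,133,48), blob('wrist',(20,160,120),(34,255,255),(320,80,420,178),12))
x,y=P[...,0],P[...,1]
for nm,c,z0,R in(('lid',(520,75),98,30),('tr',(497,206),42,25)):
    m=(np.hypot(x-c[0],y-c[1])<R)&(Z>z0); C,Rr=cv2.minEnclosingCircle(np.c_[x[m],y[m]].astype(np.float32)); print(nm,C,Rr,np.nanmedian(Z[m]))
m=(np.hypot(x-508,y-38)<90)&(abs(Z-52)<5);C,Rr=cv2.minEnclosingCircle(np.c_[x[m],y[m]].astype(np.float32)); print('bed',C,Rr,np.nanmedian(Z[m]))
E
```

```text
lid ((269.5, 195.6, 18.1), array([520.2,  76.4])) [520.8  76.8]
pin ((232.0, 181.0, 5.4), array([508.1,  40.8])) [509.4  41.5]
trumpet [496.8 204.2] ((372.0, 129.0, 49.8), array([497. , 209.2]))
lid (521.4501342773438, 82.13838958740234) 23.01800537109375 104.66874704179048
tr (499.4742126464844, 207.865966796875) 13.899405479431152 48.85346592149665
bed (509.3705139160156, 40.94633865356445) 64.89808654785156 52.66869517645574
```

```bash
python3 -m creep '-1.6 2.0 2 0;-1.6 2.0 6 0;-1.6 2.0 9 0;-1.6 2.0 12 0;-1.6 2.0 14 0;-1.6 2.0 16 0;-1.6 2.0 17.9 0;-1.6 2.0 17.9 0;-1.6 2.0 17.9 0;-1.6 2.0 17.9 0'
python3 -m creep '0 0 0 0;0 0 0 0;0 0 0 0;0 0 0 0;0 0 0 0;0 0 0 0;0 0 0 0;0 0 0 0;0 0 0 0;0 0 0 0' 2.0 12
```

```text
time_s: 2.65
position: [521.2, 76.3, 92.7]
ee_rot: [180.0, 0.1, 166.3]
ft_force: [0.4, 0.8, 0.7]
finger_gap: 92.8
finger_force: 0.0
time_s: 3.48
position: [520.7, 76.0, 91.6]
ee_rot: [180.0, -0.0, 166.3]
ft_force: [-0.6, -0.0, 0.0]
finger_gap: 37.2
finger_force: 12.0
```

```bash
python3 -m creep '0 0 -2 0;0 0 -4 0;0 -2 -4 0;0 -5 -4 0;-1 -9 -4 0;-1 -13 -4 0;-1.5 -17 -4 0;-1.5 -21 -4 0;-1.5 -25 -4 0;-1.5 -29 -4 0;-1.5 -32 -4 0;-1.5 -34 -4 0;-1.5 -34.8 -4 0;-1.5 -34.8 -4 0;-1.5 -34.8 -4 0;-1.5 -34.8 -4 0;-1.5 -34.8 -4 0'
python3 -m creep '0 0 2 0;0 0 4 0;0 0 6 0;0 0 7 0;0 0 7.5 0;0 0 8 0;0 0 8.3 0;0 0 8.5 0;0 0 8.6 0;0 0 8.6 0;0 0 8.6 0'
python3 - <<'E'
from h import *
for n in('scene','side'):
    grab(n); p,P=load(n); Z=P[...,2]
    m=(np.hypot(P[...,0]-453,P[...,1]+266)<75)&(Z>1.9)&(Z<8); q=P[m][:,:2]
    print(n,cv2.minEnclosingCircle(q.astype(np.float32)))
p=load('side')[0]; q=load('scene')[0]
cv2.imwrite('pics/e.png',cv2.cvtColor(np.hstack([cv2.resize(p[190:350,200:380],(400,356)),cv2.resize(q[150:270,110:245],(400,356))]),cv2.COLOR_RGB2BGR))
E
```

```text
time_s: 4.9
position: [453.3, -264.5, 131.6]
ee_rot: [180.0, -0.0, 166.4]
ft_force: [-0.4, 0.2, -0.5]
finger_gap: 36.8
finger_force: 12.0
time_s: 5.82
position: [453.2, -265.8, 46.0]
ee_rot: [-180.0, 0.0, 166.3]
ft_force: [-0.1, 0.6, -0.4]
finger_gap: 37.3
finger_force: 12.0
scene ((468.8016357421875, -262.2283935546875), 56.823856353759766)
side ((453.0704040527344, -265.99755859375), 74.89774322509766)
```

View pics/e.png

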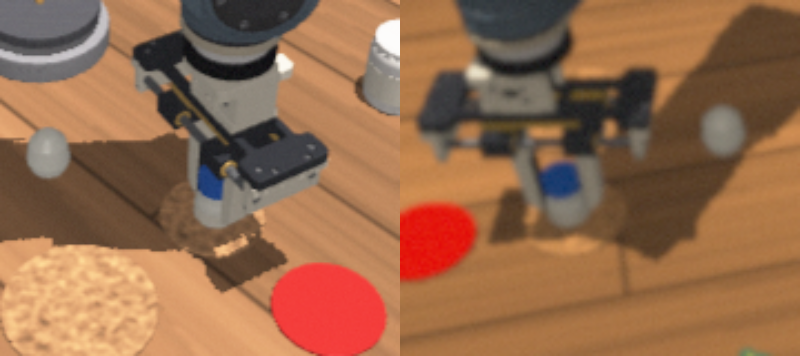

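The pot is held upright over the middle of the small cork coaster, about 2 mm above it. I'll lower it the rest and let go.

```bash
python3 -m creep '0 0 .1 0;0 0 .2 0;0 0 .25 0;0 0 .25 0;0 0 .25 0'
python3 -m creep '0 0 0 0;0 0 0 0;0 0 0 0;0 0 0 0;0 0 0 0;0 0 0 0;0 0 0 0;0 0 0 0' 7
python3 -m creep '0 0 -1 0;0 0 -3 0;0 0 -6 0;0 0 -10 0;0 0 -14 0;0 0 -14 0;0 0 -14 0'
python3 - <<'E'
from h import *
grab('scene');grab('side');p,P=load('side');Z=P[...,2];x,y=P[...,0],P[...,1]
print('lid',blob('side',(100,150,40),(130,255,255),(260,220,330,310),56))
m=(np.hypot(x-453,y+266)<24)&(Z>45)&(Z<70);print(cv2.minEnclosingCircle(np.c_[x[m],y[m]].astype(np.float32)),np.nanmedian(Z[m]))
q=load('scene')[0]
cv2.imwrite('pics/f.png',cv2.cvtColor(np.hstack([cv2.resize(p[190:350,200:380],(400,356)),cv2.resize(q[150:270,110:245],(400,356))]),cv2.COLOR_RGB2BGR))
E
```

```text
time_s: 6.33
position: [453.1, -265.8, 43.6]
ee_rot: [-180.0, 0.0, 166.3]
ft_force: [-0.0, 1.4, 6.2]
finger_gap: 37.1
finger_force: 12.0
time_s: 7.0
position: [453.0, -265.7, 43.1]
ee_rot: [-180.0, -0.0, 166.3]
ft_force: [0.5, 0.0, -0.3]
finger_gap: 70.0
finger_force: 0.0
time_s: 7.58
position: [453.8, -266.2, 185.7]
ee_rot: [-179.9, 0.3, 166.3]
ft_force: [-0.2, -0.7, -0.2]
finger_gap: 70.0
finger_force: 0.0
lid ((297.5, 271.5, 8.7), array([ 445.3, -272.4]))
((452.3336486816406, -267.69927978515625), 18.141258239746094) 55.37861387637031
```

View pics/f.png

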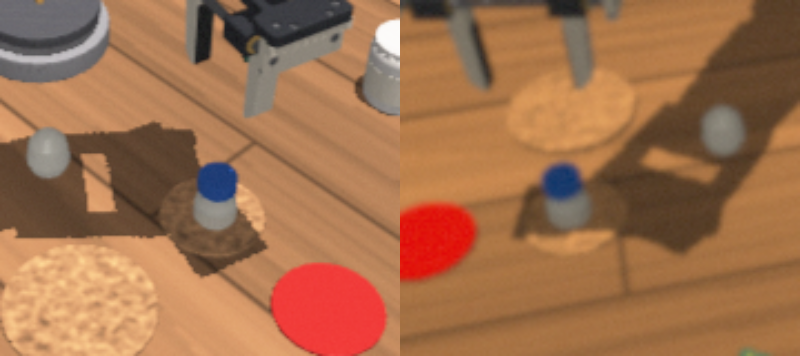

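The pot stands released on the small coaster, at about (452,-267) against a centre of about (453,-266). Next is a wrist view of the now clear pin.

```bash
python3 -m creep '0 2 -4 0;0 5 -7.8 0;1 9 -7.8 0;1 13 -7.8 0;1.8 17 -7.8 0;1.8 21 -7.8 0;1.8 25 -7.8 0;1.8 28 -7.8 0;1.8 30 -7.8 0;1.8 31 -7.8 0;1.8 31 -7.8 0;1.8 31 -7.8 0;1.8 31 -7.8 0;1.8 31 -7.8 0;1.8 31 -7.8 0;1.8 31 -7.8 0'
python3 - <<'E'
from h import *
s=r.state();print(s['position'],s['ee_rot']);grab('wrist');import shutil;shutil.copy('wrist.npz','wpin.npz')
p,P=load('wrist')
cv2.imwrite('pics/g.png',cv2.cvtColor(cv2.resize(p[130:230,190:310],(720,600),interpolation=cv2.INTER_NEAREST),cv2.COLOR_RGB2BGR))
x,y,Z=P[...,0],P[...,1],P[...,2]
m=(np.hypot(x-508,y-38)<90)&(abs(Z-52)<5);print('bed',cv2.minEnclosingCircle(np.c_[x[m],y[m]].astype(np.float32)),np.nanmedian(Z[m]))
print('pin',blob('wrist',(8,60,60),(30,255,255),(225,155,275,205),58))
E
```

```text
time_s: 9.02
position: [508.7, 39.0, 261.2]
ee_rot: [-180.0, 0.0, 166.3]
ft_force: [0.0, 0.2, 0.2]
finger_gap: 69.8
finger_force: 0.0
[508.74981236  39.03608096 261.1743342 ] [-1.79995088e+02  3.94753942e-03  1.66256316e+02]
bed ((509.47998046875, 40.69933319091797), 65.04525756835938) 52.6790552183607
pin ((250.0, 170.4, 5.7), array([508.7,  40.3]))
```

View pics/g.png

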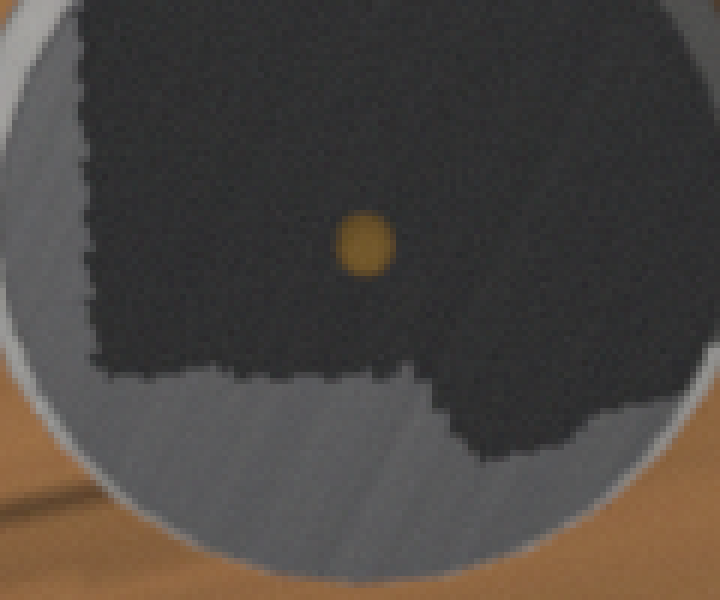

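The crop shows the pin at full-frame pixel (250,170), so it is at about (509,40.4). Now the same view of the flower.

```bash
python3 -m creep '1 3 1.3 0;3 7 1.3 0;4 11 1.3 0;5 14 1.3 0;5 16 1.3 0;5 16 1.3 0;5 16 1.3 0;5 16 1.3 0;5 16 1.3 0;5 16 1.3 0'
python3 - <<'E'
from h import *
s=r.state();print(s['position'],s['ee_rot']);grab('wrist')
p,P=load('wrist')
cv2.imwrite('pics/h.png',cv2.cvtColor(cv2.resize(p[90:250,160:340],(675,600),interpolation=cv2.INTER_NEAREST),cv2.COLOR_RGB2BGR))
x,y,Z=P[...,0],P[...,1],P[...,2]
m=(np.hypot(x-498,y-206)<25)&(Z>44);print('tr',cv2.minEnclosingCircle(np.c_[x[m],y[m]].astype(np.float32)),np.nanmedian(Z[m]))
print('petals',blob('wrist',(20,150,60),(34,255,255),(160,70,340,260),12))
E
```

```text
time_s: 9.9
position: [498.2, 206.0, 248.2]
ee_rot: [-180.0, 0.0, 166.2]
ft_force: [0.4, -0.3, 0.2]
finger_gap: 69.9
finger_force: 0.0
[498.20119401 206.01980559 248.22408452] [-1.79993706e+02  4.13433603e-03  1.66239877e+02]
tr ((492.4791259765625, 207.27073669433594), 20.854827880859375) 334.5839009528073
petals ((251.1, 162.8, 49.2), array([496.8, 208.9]))
```

View pics/h.png

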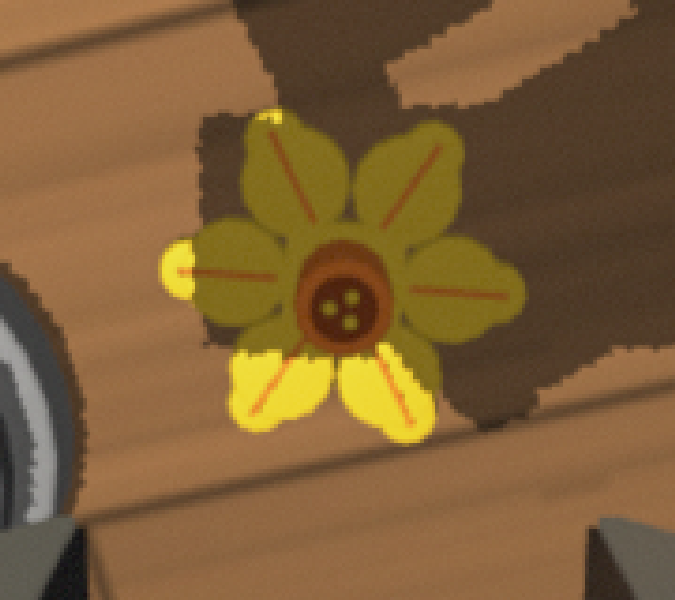

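The trumpet top is centred at full-frame pixel (252,172).

Run:
```python
from h import *
print(ray('wrist',252,172.1,48),ray('wpin',250,170.4,58),ray('wpin',250,170.4,60))
p,P=load('wrist'); q=P[...,2]
x,y=P[...,0],P[...,1]
m=(np.hypot(x-498,y-206)<25)&(q>44)&(q<53);C,R=cv2.minEnclosingCircle(np.c_[x[m],y[m]].astype(np.float32));print(C,R,np.nanmedian(q[m]))
v,u=np.nonzero(m);print(u.min(),u.max(),v.min(),v.max())
```

```text
[499.7 209. ] [508.7  40.3] [508.3  40.4]
(499.4576721191406, 208.14515686035156) 13.953262329101562 48.94531995804448
238 264 158 184
```

```bash
python3 -m creep '-.1 .25 4 0;-.1 .25 8 0;-.1 .25 12 0;-.1 .25 15 0;-.1 .25 18 0;-.1 .25 19.5 0;-.1 .25 20.4 0;-.1 .25 20.7 0;-.1 .25 20.7 0;-.1 .25 20.7 0;-.1 .25 20.7 0'
python3 -m creep '0 0 0 0;0 0 0 0;0 0 0 0;0 0 0 0;0 0 0 0;0 0 0 0;0 0 0 0;0 0 0 0;0 0 0 0;0 0 0 0' 1.5 30
python3 -m creep '0 0 -1 0;0 0 -3 0;0 0 -6 0;0 0 -8 0;0 0 -9 0;0 0 -9 0;0 0 -9 0;0 0 -9 0;0 0 -9 0'
```

```text
time_s: 10.87
position: [500.4, 209.4, 42.4]
ee_rot: [179.9, 0.1, 166.3]
ft_force: [-0.7, 0.3, -0.2]
finger_gap: 70.0
finger_force: 0.0
time_s: 11.7
position: [499.6, 209.2, 41.1]
ee_rot: [-180.0, -0.0, 166.3]
ft_force: [-0.3, -0.7, 0.7]
finger_gap: 27.5
finger_force: 30.0
time_s: 12.45
position: [499.0, 209.0, 129.8]
ee_rot: [-179.9, -0.1, 166.3]
ft_force: [0.2, 0.1, -0.9]
finger_gap: 27.6
finger_force: 30.0
```

Run:
```python
from h import *
s=r.state();print(s['position'],s['ee_rot'],s['ft_force']);grab('wrist');grab('side')
p,P=load('wrist');q=load('side')[0]
cv2.imwrite('pics/i.png',cv2.cvtColor(np.hstack([p[:,:400],cv2.resize(q[90:230,120:270],(400,384))]),cv2.COLOR_RGB2BGR))
x,y,Z=P[...,0],P[...,1],P[...,2]
m=(np.hypot(x-s['position'][0],y-s['position'][1])<22)&(abs(Z-s['position'][2]-7)<5);print(m.sum(),cv2.minEnclosingCircle(np.c_[x[m],y[m]].astype(np.float32)),np.nanmedian(Z[m]))
```

```text
[499.00141613 209.02496617 129.81171494] [-1.79931481e+02 -1.10728945e-01  1.66315737e+02] [ 0.16716423  0.13279542 -0.90195333]
3346 ((493.52325439453125, 210.36471557617188), 20.734209060668945) 137.50843019052843
```

View pics/i.png

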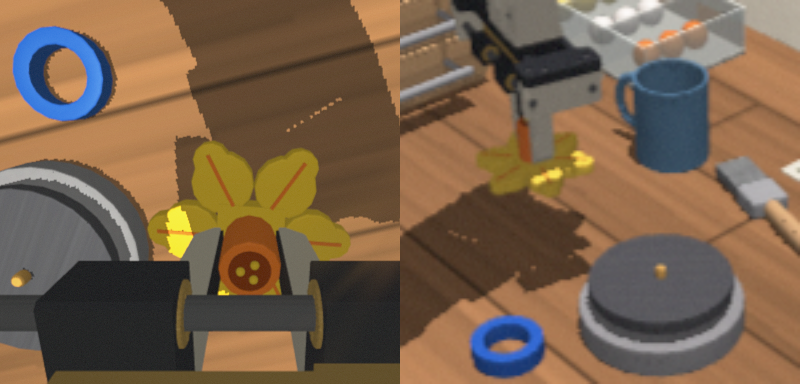

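The flower is held level. The trumpet's top face is centred at about wrist pixel (249,269).

Run:
```python
from h import *
print(ray('wrist',249,269,136.9))
p,P=load('wrist');h=cv2.cvtColor(p,cv2.COLOR_RGB2HSV)
m=cv2.inRange(h,(0,150,30),(16,255,255)); m[:210]=0; n,l,s,c=cv2.connectedComponentsWithStats(m); i=1+s[1:,4].argmax();print(s[i])
M=(l==i); print([(v,np.nonzero(M[v])[0][[0,-1]]) for v in range(215,300,8) if M[v].any()])
Z=P[...,2];k=M&(abs(Z-137)<4);v,u=np.nonzero(k);print(u.min(),u.max(),v.min(),v.max(),(P[k][:,:2].min(0)+P[k][:,:2].max(0))/2)
```

```text
[498.3 209.5]
[ 218  216   63   79 3798]
[(223, array([231, 267])), (231, array([226, 272])), (239, array([223, 275])), (247, array([221, 277])), (255, array([220, 278])), (263, array([218, 280])), (271, array([219, 279])), (279, array([220, 277])), (287, array([227, 276]))]
218 280 238 294 [498.24718197 209.30225925]
```

```bash
python3 -m creep '-1 -2 0 0;-2 -5 0 0;-3 -9 0 0;-4 -13 0 0;-4.8 -15 0 0;-5 -16.15 0 0;-5 -16.15 0 0;-5 -16.15 0 0;-5 -16.15 0 0;-5 -16.15 0 0;-5 -16.15 0 0'
python3 -m creep '0 0 1 0;0 0 1.8 0;0 0 2.3 0;0 0 2.3 0;0 0 2.3 0;0 0 2.3 0'
python3 - <<'E'
from h import *
s=r.state();print(s['position'],s['ft_force']);grab('scene');grab('side')
p,P=load('scene');q=load('side')[0]
cv2.imwrite('pics/j.png',cv2.cvtColor(np.hstack([cv2.resize(p[160:250,235:325],(400,400)),cv2.resize(q[140:240,170:270],(400,400))]),cv2.COLOR_RGB2BGR))
E
```

```text
time_s: 13.47
position: [510.0, 41.5, 131.1]
ee_rot: [180.0, -0.0, 166.4]
ft_force: [0.3, 0.2, -0.6]
finger_gap: 27.8
finger_force: 30.0
time_s: 13.97
position: [510.1, 40.5, 108.2]
ee_rot: [-180.0, 0.0, 166.3]
ft_force: [0.4, -0.1, -1.1]
finger_gap: 27.6
finger_force: 30.0
[510.12194809  40.48383495 108.1529485 ] [ 0.43363323 -0.09370516 -1.10247138]
```

View pics/j.png

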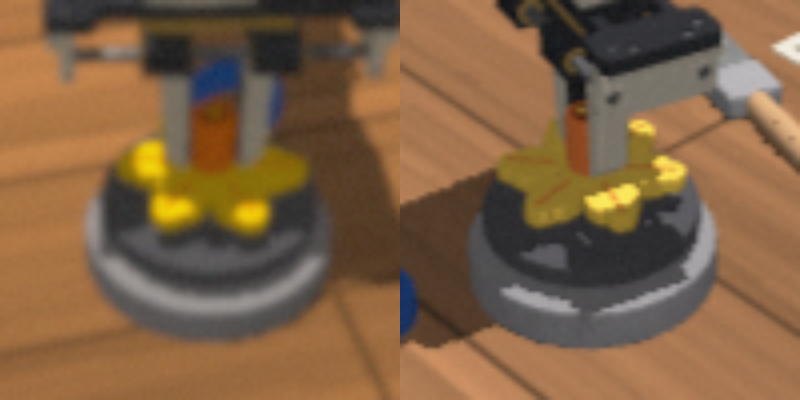

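```bash
python3 -m creep '.1 0 .2 0;.1 0 .4 0;.1 0 .5 0;.1 0 .6 0;.1 0 .7 0;.1 0 .8 0;.1 0 .9 0;.1 0 .9 0;.1 0 .9 0;.1 0 .9 0'
```

```text
time_s: 14.9
position: [509.1, 40.8, 99.2]
ee_rot: [180.0, 0.0, 166.3]
ft_force: [-0.2, -0.3, -2.1]
finger_gap: 27.5
finger_force: 30.0
```

```bash
python3 -m creep '0 0 .1 0;0 0 .2 0;0 0 .3 0;0 0 .4 0;0 0 .5 0;0 0 .6 0;0 0 .6 0;0 0 .6 0;0 0 .6 0;0 0 .6 0'
```

```text
time_s: 15.73
position: [509.1, 40.7, 93.2]
ee_rot: [180.0, 0.0, 166.3]
ft_force: [0.3, 0.5, -0.9]
finger_gap: 27.4
finger_force: 30.0
```

```bash
python3 -m creep '0 0 .1 0;0 0 .2 0;0 0 .3 0;0 0 .4 0;0 0 .5 0;0 0 .5 0;0 0 .5 0;0 0 .5 0;0 0 .5 0'
python3 -m creep '0 0 .1 0;0 0 .2 0;0 0 .3 0;0 0 .35 0;0 0 .35 0;0 0 .35 0;0 0 .35 0;0 0 .35 0;0 0 .35 0' - 45
```

```text
time_s: 16.48
position: [509.1, 40.7, 88.2]
ee_rot: [180.0, 0.0, 166.3]
ft_force: [-2.5, -0.2, 5.1]
finger_gap: 27.7
finger_force: 30.0
time_s: 17.23
position: [509.2, 40.7, 85.1]
ee_rot: [180.0, 0.0, 166.3]
ft_force: [-3.0, -0.1, 10.3]
finger_gap: 27.6
finger_force: 45.0
```

```bash
python3 -m creep '.03 0 .03 0;.05 0 .06 0;.05 0 .06 0;.05 0 .06 0;.05 0 .06 0;.05 0 .06 0'
python3 - <<'E'
from h import *
for n in('scene','side'):
    grab(n);p,P=load(n);x,y,Z=P[...,0],P[...,1],P[...,2]
    h=cv2.cvtColor(p,cv2.COLOR_RGB2HSV);R=np.hypot(x-509,y-40.5)
    m=(R<62)&(h[...,1]<80)&(abs(Z-46)<9);k=(R<60)&(h[...,1]>150)&(h[...,0]>18)&(h[...,0]<36)&(abs(Z-57)<8)
    print(n,np.nanmedian(Z[m]),np.nanmedian(Z[k]),m.sum(),k.sum())
    l=(np.hypot(x-452,y+267)<24)&(Z>45)&(Z<70);print('pot',cv2.minEnclosingCircle(np.c_[x[l],y[l]].astype(np.float32)),np.nanmedian(Z[l]))
    A=np.c_[x[k],y[k],np.ones(k.sum())];print('tilt',np.linalg.lstsq(A,Z[k],rcond=None)[0][:2])
s=r.state();print(s['position'],s['ft_force'],s['finger_force'],s['ft_torque'])
E
```

```text
time_s: 17.73
position: [509.1, 40.8, 85.0]
ee_rot: [180.0, 0.1, 166.3]
ft_force: [-3.8, -1.9, 15.7]
finger_gap: 27.1
finger_force: 45.0
scene 42.975051340467814 54.225985535618236 302 424
pot ((454.0451965332031, -266.8933410644531), 18.123706817626953) 54.511481962645064
tilt [-0.01065499  0.00424087]
side 44.014366471609264 55.04412091014052 332 542
pot ((451.90704345703125, -268.2413330078125), 18.3721981048584) 55.441736969225076
tilt [0.01397067 0.01128436]
[509.11993704  40.73448639  85.03055797] [-4.37932865 -1.19411955 16.33810292] 45.004761815071106 [-0.17597759  0.79742328 -0.02463933]
```

The bed has reached its stop: its top is at 44 mm, the push is 16 N, and the flower lies flat and gripped. The pot is still on the coaster, so I'm handing in.

```bash
python3 -c "
from station import r
print(r.close_job())"
```

```text
the job is handed in; nothing more can be done
None
```

I handed the job in after about 18 s of the 58 s: the glue pot stands released on the small cork coaster, and the gripper holds the daffodil over the pin with the bed measured at its stop. No verdict came back.

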